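Stack the upper tier onto the drying rack

ROBOT

A 6-joint arm with a two-finger parallel gripper is mounted at the origin on a cart in front of the work surface, level with it; the furniture and walls round the work are solid. World frame = base frame: x ahead of the robot, y to its left, z up, the work surface at z = 0. Lengths are in mm, angles in rad, forces in N, time in s.
With the tool pointing down it reaches from about 350 to 875 mm from the base axis. Payload 4.2 kg.
Tool frame: the origin (TCP) lies at the very end of the fingers, on their centre line; the grasp point (between the pads) lies arm.grip_point_offset behind it (arm.grip_point_offset is the distance from the TCP to the grasp point, in mm); z points along the fingers, y is the line along which they close (so a half turn about z gives the same grasp; the last joint's range is limited). The gripper opens to 85 mm and grips with 20 to 120 N. Pads are 22 mm wide; open, the fingers measure 114 mm over their backs; the gripper's body (76 mm by 85 mm) begins 54 mm behind the grasp point. The pads swing forward as they close: fully open they stand 13 mm farther back than shut.
Start: joints at [-0.893, 0.385, 0.008, 0, -1.194, -0.259], TCP at [254.178, -570.958, 231.312] pointing down, gripper open.
Joint ranges: [-3.14, 3.14], [-1.21, 2.06], [-1.07, 1.41], [-3.16, 2.05], [-2.99, -0.16], [-3.1, 3.1]. Speed limits (rad/s): [2.79, 2.79, 3.14, 3.14, 3.14, 3.14].

INTERFACE

Orientations are given as a unit quaternion [x, y, z, w].
In Python, from bench import arm, cams, ticket gives the robot as it stands.
- The arm moves only by the tool servo_tool, never from a script. Its argument "commands" is a list that holds one entry, the list of rows, each a list of 7 numbers: the closure in counts, from 0 (fully open) to 255 (shut), then the shift along the tool's x, y, z in m, then the turn, a rotation vector about the tool's x, y, z in degrees. In form: [[[grip, x, y, z, ax, ay, az], ...]]. A call has 1 to 10 rows; each row shifts and turns the commanded pose from where the row before left it, along the tool's axes as they then stand; what a row does not reach is not made up. A row lasts 1/12 s, in which the tool goes at most 41.7 mm and 7.16 degrees, less where a joint would pass 70% of its speed; a pose out of reach is approached as far as the arm can. A call with a gripper value outside its range is refused whole. The fingers move at their own pace and stop on an object; the grip force is fixed at half the most. Time passes only in rows, so rows that do not move let the fingers close. It gives the time, the measured TCP pose, the force, the opening and the grip force at its end, in the units of the state.
- arm.read_state(): the state, without advancing time (a new reading comes with each control period).
- cams.get_image(name): name is "scene" or "top" or "wrist"; returns a dict with "frame" (480x640x3 uint8, blue, green, red), "K" (3x3 intrinsics, pixels), "T" (4x4, takes a point from camera to world coordinates). Camera axes: x right, y up, looking along -z (the intrinsics and any distortion apply to the point x, -y, -z); pixel columns grow to the right and rows downward; lengths in mm; the calibration is good to about 2 mm. A picture is of the moment at which its call begins. There is no depth.
- ticket.job_done(): hands the job in; it is judged then, once.
The state is a dict: "clock": time; "joints": joint angles; "joint_vel": joint speeds; "joint_efforts": joint torques, N m; "position": TCP position; "ee_rot": TCP orientation; "contact_force": force on the tool from outside, world axes, zero at the start; "wrist_torque": the same for the moment, N m; "gripper_width": finger opening in mm; "grasp_force": force on a finger pad.
Only numpy, scipy, OpenCV 4.12 (cv2) and the standard library are available. Lean on these libraries where they do the work, as an engineer would, in place of code of your own. Each camera call takes 0.05 s, during which the arm holds its last target. There are 200 camera calls.

TASK

Stack the drying rack: take the larger of the two loose tiers by its wooden handle and set it on the low base tier that holds the copper bowls, so that all four of its posts stand fully home in the base tier's four corner cups. Leave the smaller tier, which does not fit, where it is.

Things in the scene. Friction and masses are not known exactly. Their poses are not given: they have to be found in the camera images.
- large_tier_grip (a point): centre of the larger tier's wooden bar handle (92 long on x, 14 wide on y, 16 high; 35 mm free below it). Slatted wood deck in dark steel rails, 152 (x) x 102 (y) mm, top 43 mm below this point; four round posts 10 mm thick at x +-70, y +-45 mm, round lower ends 140 mm below this point. z up. 0.35 kg. Stands on the bench; same after a half turn; left or right of the base tier
- small_tier_grip (a point): the smaller tier (leave it), centre of its wooden handle: same make and height, but the deck is only 96 x 80 mm, posts at x +-42, y +-34 mm. Stands on the other side of the base tier from the larger one
- base_tier: low base tier on the bench, not fastened, 1.5 kg; origin at the centre of its underside, x along its long side, z up. Slatted deck 170 x 120, top at z 20 mm, two copper bowls on it (tops at 50). Steel cups at x +-70, y +-45 mm: funnel mouth 41 wide at z 50, narrowing to 21 at z 35, floor at z 23. With the posts home the larger tier's handle centre is at z 163 mm

How it is judged (in metres and radians):
At the end, for the whole second after the job is handed in: The larger tier stands level on the base tier, its handle within 15 mm of the base tier's centre line, parallel to it within 10 degrees (either way round) and all four posts down to within 6 mm of the cup floors (z of large_tier_grip in the frame of base_tier between 0.155 and 0.169 m and horizontal distance between large_tier_grip and base_tier below 0.015 m and angle between the x axis of large_tier_grip and the x axis of base_tier, either way round below 0.18 rad and angle between each of large_tier_grip, base_tier's own z axis and vertical below 0.09 rad); the robot touches nothing.
It fails at once if the smaller tier was moved more than 50 mm (distance of small_tier_grip from where it was at the start of the episode above 0.05 m).
It also fails if it takes over 40 s, if anything falls off the work surface, if the arm or the gripper's body presses on something with over 40 N, if the wrist force passes 120 N, or if a joint passes its speed limit or range.

## Working session

There is one attempt and no reset: what is moved stays moved. The work goes in short steps, Python scripts to look and compute and a tool call to move; the robot and the scene stay as the last step left them, time stands still between calls to the robot, and variables do not carry over. Pictures are saved under pics/ and viewed, at most 10 in all, crops included, and the job is handed in when it is done.

Besides the shell and the picture viewer there is one more tool, called after ">>>" in YAML: its name, and indented under it one key for each argument. servo_tool: Moves the arm, as the interface text tells. Its arguments: {"type":"object","properties":{"commands":{"type":"array","items":{"type":"array","items":{"type":"array","items":{"type":"number"}}}}},"required":["commands"]}

```bash
mkdir -p pics; python3 - <<'E'
from bench import arm,cams
import cv2,numpy as np
s=arm.read_state();print(s,arm.grip_point_offset)
for n in("scene","top"):
    d=cams.get_image(n);cv2.imwrite(f"pics/{n}0.png",d["frame"]);np.savez(f"pics/{n}0.npz",K=d["K"],T=d["T"]);print(n,[k for k in d],d["K"].round(1).tolist(),d["T"].round(3).tolist())
E
```

```text
{'clock': 0.0, 'joints': array([-8.93404933e-01,  3.85582162e-01,  6.60320678e-03, -4.63496732e-04,
       -1.19398532e+00, -2.58593423e-01]), 'joint_vel': array([ 8.72409732e-04,  6.92430669e-04, -5.36564207e-04,  9.18697079e-04,
       -8.82937912e-06, -4.80624794e-04]), 'joint_efforts': array([ 5.65690989e-04, -3.92293668e+01,  1.88404566e+01,  4.18617100e+00,
       -4.57910879e-03,  1.01839723e-05]), 'position': array([ 253.93087604, -570.45091589,  230.20253602]), 'ee_rot': array([-2.07788285e-01,  9.78173199e-01,  1.06458499e-03, -2.96739154e-04]), 'contact_force': array([-0.61445717, -0.15967806, -0.72509948]), 'wrist_torque': array([0.06027026, 0.01886398, 0.03328963]), 'grasp_force': 0.0, 'gripper_width': 85.48201071764154} 18.700000000000003
scene ['frame', 'K', 'T'] [[484.7, 0.0, 323.8], [0.0, 484.7, 231.6], [0.0, 0.0, 1.0]] [[-0.654, 0.541, -0.528, -55.251], [-0.756, -0.466, 0.459, 492.027], [0.002, 0.699, 0.715, 837.154], [0.0, 0.0, 0.0, 1.0]]
top ['frame', 'K', 'T'] [[497.0, 0.0, 324.6], [0.0, 497.0, 235.4], [0.0, 0.0, 1.0]] [[-0.009, 0.99, -0.144, 297.185], [-1.0, -0.007, 0.014, 26.421], [0.013, 0.144, 0.99, 1330.802], [0.0, 0.0, 0.0, 1.0]]
```

View pics/top0.png

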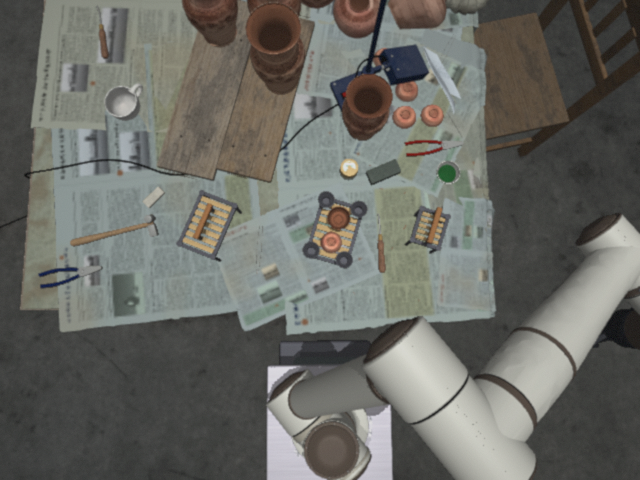

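View pics/scene0.png

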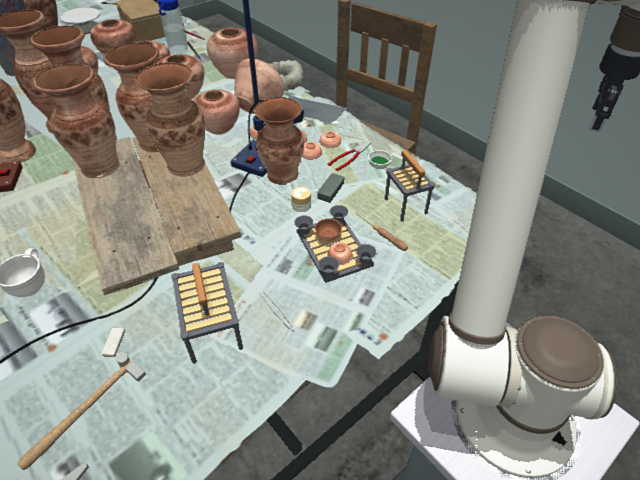

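The top view shows the larger tier at left (about 207,223, handle 203,220), the base tier at (336,230) with dark cups near (326,200), (359,206), (311,250) and (344,258), and the small tier at (430,228). The scene view agrees: large handle near (201,290), base near (336,245).

```bash
cat > h.py <<'E'
import cv2,numpy as np
def ray(K,T,uv):
    d=np.linalg.inv(K)@np.array([uv[0],uv[1],1.]);return T[:3,3],T[:3,:3]@np.array([d[0],-d[1],-d[2]])
def onz(K,T,uv,z):
    o,d=ray(K,T,uv);return o+d*(z-o[2])/d[2]
def blobs(m,off=(0,0),amin=15):
    c,_=cv2.findContours(m,cv2.RETR_EXTERNAL,cv2.CHAIN_APPROX_NONE)
    return [(cv2.contourArea(k),np.array(cv2.minAreaRect(k)[0])+off,np.array(cv2.boxPoints(cv2.minAreaRect(k)))+off) for k in c if cv2.contourArea(k)>amin]
E
python3 - <<'E'
from h import *
im=cv2.imread("pics/top0.png");z=np.load("pics/top0.npz");K,T=z["K"],z["T"]
for nm,(x0,y0,x1,y1) in dict(large=(170,180,250,265),base=(295,180,375,275)).items():
    c=im[y0:y1,x0:x1];hsv=cv2.cvtColor(c,cv2.COLOR_BGR2HSV)
    if nm=="large": m=cv2.inRange(hsv,(5,120,60),(14,255,200));zz=148
    else: m=cv2.morphologyEx(cv2.inRange(hsv,(0,0,0),(180,110,85)),cv2.MORPH_OPEN,cv2.getStructuringElement(2,(9,9)));zz=50
    for a,ce,b in blobs(m,(x0,y0)): print(nm,a,ce.round(1),onz(K,T,ce,zz).round(1),[onz(K,T,p,zz)[:2].round().tolist() for p in b])
    big=cv2.resize(c,None,fx=5,fy=5,interpolation=2);mm=cv2.cvtColor(cv2.resize(m,None,fx=5,fy=5,interpolation=0),8)
    cv2.imwrite(f"pics/{nm}1.png",cv2.hconcat([big,mm])[:600,:800])
a,b=[cv2.imread(f"pics/{n}1.png") for n in("large","base")]
h=min(len(a),len(b));cv2.imwrite("pics/m1.png",cv2.resize(cv2.hconcat([a[:h],b[:h]]),(800,int(800*h/(a.shape[1]+b.shape[1])))))
E
```

```text
large 140.5 [202.8 220.9] [506.5 302.4 148. ] [[469.0, 325.0], [549.0, 292.0], [544.0, 280.0], [464.0, 313.0]]
```

View pics/m1.png

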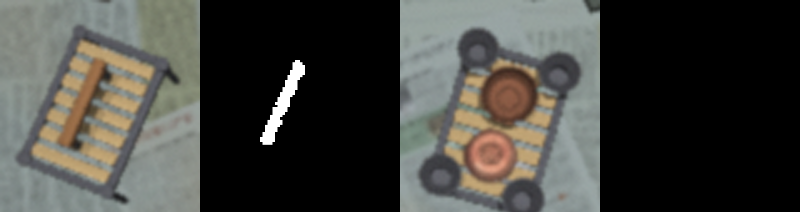

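The handle mask is clean (86 x 13 mm). The four cups are clear in the crop, but the dark mask missed them.

```bash
python3 - <<'E'
from h import *
im=cv2.imread("pics/top0.png");z=np.load("pics/top0.npz");K,T=z["K"],z["T"]
x0,y0,x1,y1=295,180,375,275
c=im[y0:y1,x0:x1];g=cv2.cvtColor(c,6);hsv=cv2.cvtColor(c,cv2.COLOR_BGR2HSV)
print(g[20,25:40],hsv[20,31])
m=cv2.inRange(hsv,(0,0,0),(180,130,115));m=cv2.morphologyEx(cv2.morphologyEx(m,3,np.ones((3,3))),cv2.MORPH_OPEN,cv2.getStructuringElement(2,(11,11)))
P=[]
for a,ce,b in blobs(m,(x0,y0)):
    p=onz(K,T,ce,48);print(a,ce.round(1),p.round(1));P.append(p[:2])
hc=cv2.HoughCircles(cv2.resize(g,None,fx=4,fy=4,interpolation=2),cv2.HOUGH_GRADIENT,1,80,param1=100,param2=18,minRadius=28,maxRadius=48)
for u,v,r in hc[0]: q=((u+.5)/4-.5+x0,(v+.5)/4-.5+y0);print("hough",np.round(q,1),r/4,onz(K,T,q,48).round(1))
P=np.array(P);print(P.mean(0));print([(i,j,np.linalg.norm(P[i]-P[j]).round(1),np.degrees(np.arctan2(*(P[i]-P[j])[::-1])).round(1)) for i in range(len(P)) for j in range(i)])
# scene handle for triangulation
s=cv2.imread("pics/scene0.png");zs=np.load("pics/scene0.npz");m=cv2.inRange(cv2.cvtColor(s[250:330,165:245],cv2.COLOR_BGR2HSV),(5,120,60),(14,255,220))
for a,ce,b in blobs(m,(165,250)):
    o1,d1=ray(zs["K"],zs["T"],ce);o2,d2=ray(K,T,(202.8,220.9));t=np.linalg.lstsq(np.c_[d1,-d2],o2-o1,rcond=None)[0];print("scene",a,ce,o1+t[0]*d1,o2+t[1]*d2)
E
```

```text
[65 62 71 91 96 98 99 97 90 68 67 67 64 68 82] [120  15 104]
204.0 [344.  259.3] [420.7 -41.6  48. ]
202.0 [310.5 249.5] [446.9  45.   48. ]
199.5 [358.3 208.8] [554.  -81.1  48. ]
200.5 [325.3 199.8] [578.7   5.5  48. ]
hough [330.8 242. ] 10.9 [466.2  -7.8  48. ]
hough [337.8 218. ] 11.575 [529.6 -26.8  48. ]
hough [343.2 259.8] 8.825 [419.6 -39.7  48. ]
hough [359.  208.8] 7.85 [553.9 -83.1  48. ]
hough [325.5 199. ] 8.175 [580.7   4.9  48. ]
hough [311.2 249. ] 9.2 [448.2  43.1  48. ]
[500.07042912 -18.01422366]
[(1, 0, np.float64(90.5), np.float64(73.2)), (2, 0, np.float64(139.0), np.float64(-16.5)), (2, 1, np.float64(165.4), np.float64(-49.7)), (3, 0, np.float64(164.8), np.float64(16.6)), (3, 1, np.float64(137.5), np.float64(-16.7)), (3, 2, np.float64(90.1), np.float64(74.1))]
scene 234.5 [198.94010162 284.01248169] [507.47717164 303.90271172 139.89752643] [507.83848009 304.35515493 140.06705217]
```

The cups form a 139 x 90 mm rectangle, as specified: base centre (500,-18), long axis at -16.5°. The large handle triangulates to (507,303,140), axis about -22°. I'm moving there at a safe height.

>>> servo_tool:
  commands:
    - [[0, -0.0285, 0.0263, -0.003, 0, 0, 0], [0, -0.0285, 0.0263, -0.003, 0, 0, 0], [0, -0.0285, 0.0263, -0.003, 0, 0, 0], [0, -0.0285, 0.0263, -0.003, 0, 0, 0], [0, -0.0285, 0.0263, -0.003, 0, 0, 0], [0, -0.0285, 0.0263, -0.003, 0, 0, 0], [0, -0.0285, 0.0263, -0.003, 0, 0, 0], [0, -0.0285, 0.0263, -0.003, 0, 0, 0], [0, -0.0285, 0.0263, -0.003, 0, 0, 0], [0, -0.0285, 0.0263, -0.003, 0, 0, 0]]

```text
clock: 0.93
position: [407.6, -212.9, 261.3]
ee_rot: [-0.208, 0.978, 0.0, -0.0]
contact_force: [0.9, -0.2, 0.6]
gripper_width: 85.2
grasp_force: 0.0
```

>>> servo_tool:
  commands:
    - [[0, -0.0285, 0.0263, 0, 0, 0, 0], [0, -0.0285, 0.0263, 0, 0, 0, 0], [0, -0.0285, 0.0263, 0, 0, 0, 0], [0, -0.0285, 0.0263, 0, 0, 0, 0], [0, -0.0285, 0.0263, 0, 0, 0, 0], [0, -0.0285, 0.0263, 0, 0, 0, 0], [0, -0.015, 0.034, 0, 0, 0, 0], [0, -0.015, 0.034, 0, 0, 0, 0], [0, -0.015, 0.034, 0, 0, 0, 0], [0, -0.015, 0.034, 0, 0, 0, 0]]

```text
clock: 1.77
position: [498.5, 149.3, 260.9]
ee_rot: [-0.208, 0.978, -0.0, -0.0]
contact_force: [0.9, -0.8, -0.9]
gripper_width: 85.5
grasp_force: 0.0
```

>>> servo_tool:
  commands:
    - [[0, 0, 0, 0, 0, 0, 6.5], [0, 0, 0, 0, 0, 0, 6.5], [0, 0, 0, 0, 0, 0, 6.5], [0, 0, 0, 0, 0, 0, 6.5], [0, 0, 0, 0, 0, 0, 6.5], [0, 0, 0, 0, 0, 0, 6.5], [0, 0, 0, 0, 0, 0, 6.5], [0, 0, 0, 0, 0, 0, 0], [0, 0, 0, 0, 0, 0, 0], [0, 0, 0, 0, 0, 0, 0]]

```text
clock: 2.6
position: [499.0, 147.5, 261.1]
ee_rot: [0.185, 0.983, -0.0, -0.0]
contact_force: [0.5, -0.1, 0.4]
gripper_width: 85.2
grasp_force: 0.0
```

>>> servo_tool:
  commands:
    - [[0, 0.0098, 0.0295, 0, 0, 0, 0], [0, 0.0098, 0.0295, 0, 0, 0, 0], [0, 0.0098, 0.0295, 0, 0, 0, 0], [0, 0.0098, 0.0295, 0, 0, 0, 0], [0, 0.0098, 0.0295, 0, 0, 0, 0], [0, 0, 0, 0, 0, 0, 0], [0, 0, 0, 0, 0, 0, 0]]

```text
clock: 3.18
position: [507.3, 304.1, 260.4]
ee_rot: [0.185, 0.983, -0.001, -0.0]
contact_force: [-0.5, -0.4, -0.6]
gripper_width: 85.5
grasp_force: 0.0
```

```bash
python3 - <<'E'
from h import *
from bench import arm,cams
d=cams.get_image("wrist");K,T,im=d["K"],d["T"],d["frame"]
cv2.imwrite("pics/w1.png",im);np.savez("pics/w1.npz",K=K,T=T);s=arm.read_state();print(s["position"],s["ee_rot"],T.round(2).tolist())
m=cv2.morphologyEx(cv2.inRange(cv2.cvtColor(im,cv2.COLOR_BGR2HSV),(5,120,60),(14,255,220)),2,np.ones((3,3)))
for a,ce,b in blobs(m,amin=300):
    q=np.array([onz(K,T,p,148)[:2] for p in b]);print(a,ce.round(),onz(K,T,ce,148).round(1),[(np.linalg.norm(q[i+1]-q[i]).round(1),np.degrees(np.arctan2(*(q[i+1]-q[i])[::-1])).round(1)) for i in(0,1)])
E
```

```text
[507.32536534 302.96936387 260.70519868] [ 1.85562926e-01  9.82632154e-01 -5.38134968e-04 -4.01591427e-04] [[0.36, -0.88, -0.3, 430.24], [0.93, 0.34, 0.12, 334.04], [-0.0, -0.32, 0.95, 403.36], [0.0, 0.0, 0.0, 1.0]]
1176.5 [ 47. 321.] [500.8  80.9 148. ] [(np.float64(32.3), np.float64(68.8)), (np.float64(34.8), np.float64(-33.2))]
849.0 [315. 245.] [517.7 299.4 148. ] [(np.float64(11.2), np.float64(68.8)), (np.float64(63.6), np.float64(-20.9))]
```

View pics/w1.png

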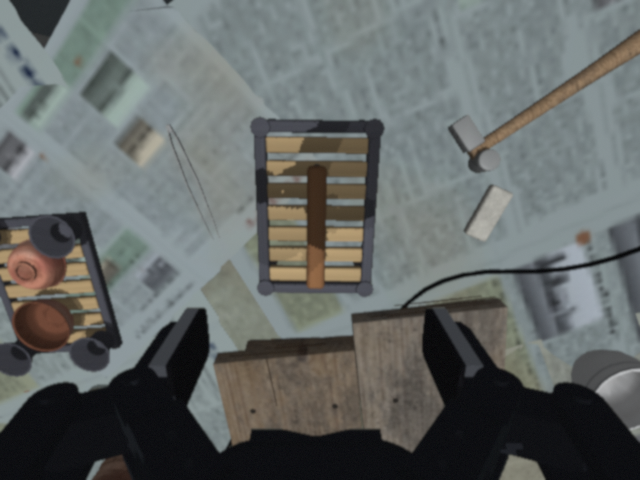

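The wrist view shows the large handle between the fingers, from (317,167) to (316,288), parallel to tool x. The fingers will straddle it. The base is at left, with three cups at (52,236), (90,352) and (14,358).

```bash
python3 - <<'E'
from h import *
z=np.load("pics/w1.npz");K,T=z["K"],z["T"]
a,b=[onz(K,T,p,148)[:2] for p in((317,167),(316,288))];print(a,b,(a+b)/2,np.linalg.norm(a-b),np.degrees(np.arctan2(*(b-a)[::-1])))
q=[onz(K,T,p,97)[:2] for p in((260,127),(376,127),(265,288),(365,288))];print(np.round(q,1),np.mean(q,0))
for p in((52,236),(90,352),(14,358)):print(onz(K,T,p,48).round(1))
E
```

```text
[465.620415  321.1353543] [550.31361838 287.49858923] [507.96701669 304.31697177] 91.12831976288285 -21.661003642700496
[[427.2 288. ]
 [460.3 373.2]
 [557.5 235. ]
 [590.4 319.7]] [508.851943   303.97950001]
[447.2  42.9  48. ]
[579.7   3.8  48. ]
[555.5 -80.7  48. ]
```

>>> servo_tool:
  commands:
    - [[0, 0, 0.001, 0.025, 0, 0, 0], [0, 0, 0, 0.025, 0, 0, 0], [0, 0, 0, 0.025, 0, 0, 0], [0, 0, 0, 0.025, 0, 0, 0], [0, 0, 0, 0.02, 0, 0, 0], [0, 0, 0, 0.01, 0, 0, 0], [0, 0, 0, 0.009, 0, 0, 0], [0, 0, 0, 0, 0, 0, 0], [0, 0, 0, 0, 0, 0, 0]]

```text
clock: 3.98
position: [508.5, 303.6, 123.1]
ee_rot: [0.187, 0.982, 0.0, 0.0]
contact_force: [0.6, -0.5, 1.9]
gripper_width: 85.5
grasp_force: 0.0
```

>>> servo_tool:
  commands:
    - [[255, 0, 0, 0, 0, 0, 0], [255, 0, 0, 0, 0, 0, 0], [255, 0, 0, 0, 0, 0, 0], [255, 0, 0, 0, 0, 0, 0], [255, 0, 0, 0, 0, 0, 0], [255, 0, 0, 0, 0, 0, 0], [255, 0, 0, 0, 0, 0, 0], [255, 0, 0, 0, 0, 0, 0], [255, 0, 0, 0, 0, 0, 0], [255, 0, 0, 0, 0, 0, 0]]

```text
clock: 4.82
position: [508.3, 304.0, 122.7]
ee_rot: [0.186, 0.982, 0.0, 0.0]
contact_force: [0.0, 0.5, 2.9]
gripper_width: 12.8
grasp_force: 59.9
```

>>> servo_tool:
  commands:
    - [[255, 0, 0, -0.006, 0, 0, 0], [255, 0, 0, -0.012, 0, 0, 0], [255, 0, 0, -0.016, 0, 0, 0], [255, 0, 0, -0.016, 0, 0, 0], [255, 0, 0, -0.016, 0, 0, 0], [255, 0, 0, -0.014, 0, 0, 0], [255, 0, 0, -0.01, 0, 0, 0], [255, 0, 0, -0.005, 0, 0, 0], [255, 0, 0, 0, 0, 0, 0]]

```text
clock: 5.57
position: [508.0, 303.7, 217.8]
ee_rot: [0.187, 0.982, 0.0, 0.0]
contact_force: [-0.6, -0.2, -3.8]
gripper_width: 13.0
grasp_force: 59.2
```

>>> servo_tool:
  commands:
    - [[255, -0.003, -0.008, 0, 0, 0, -0.5], [255, -0.006, -0.017, 0, 0, 0, -0.5], [255, -0.008, -0.022, 0, 0, 0, -0.5], [255, -0.008, -0.022, 0, 0, 0, -0.5], [255, -0.008, -0.022, 0, 0, 0, -0.5], [255, -0.008, -0.022, 0, 0, 0, -0.5], [255, -0.008, -0.022, 0, 0, 0, -0.5], [255, -0.008, -0.022, 0, 0, 0, -0.5], [255, -0.008, -0.022, 0, 0, 0, -0.5], [255, -0.008, -0.022, 0, 0, 0, -0.5]]

```text
clock: 6.4
position: [510.1, 88.0, 216.0]
ee_rot: [0.143, 0.99, -0.001, -0.001]
contact_force: [-0.1, -0.3, -4.0]
gripper_width: 12.9
grasp_force: 59.2
```

>>> servo_tool:
  commands:
    - [[255, -0.004, -0.021, 0, 0, 0, 0], [255, -0.004, -0.021, 0, 0, 0, 0], [255, -0.004, -0.021, 0, 0, 0, 0], [255, -0.003, -0.017, 0, 0, 0, 0], [255, -0.003, -0.013, 0, 0, 0, 0], [255, -0.002, -0.007, 0, 0, 0, 0], [255, 0, -0.003, 0, 0, 0, 0], [255, 0, 0, 0, 0, 0, 0], [255, 0, 0, 0, 0, 0, 0]]

```text
clock: 7.15
position: [501.2, -14.3, 217.0]
ee_rot: [0.143, 0.99, 0.0, -0.0]
contact_force: [0.8, 1.1, -3.6]
gripper_width: 13.0
grasp_force: 59.1
```

```bash
python3 - <<'E'
from h import *
from bench import arm,cams
o=[]
for n,(x0,y0) in dict(scene=(230,110),top=(270,160),wrist=(0,0)).items():
    d=cams.get_image(n);np.savez(f"pics/{n}2.npz",K=d["K"],T=d["T"]);cv2.imwrite(f"pics/{n}2.png",d["frame"])
    o.append(d["frame"] if n=="wrist" else d["frame"][y0:y0+200,x0:x0+200])
s=arm.read_state();print(s["position"],s["ee_rot"])
o=[cv2.resize(o[0],(400,400)),cv2.resize(o[1],(400,400))];cv2.imwrite("pics/c2.png",cv2.hconcat(o))
E
```

```text
[501.3689128  -13.88252658 217.2129676 ] [ 1.43045674e-01  9.89716086e-01  3.81658285e-05 -5.62646338e-05]
```

View pics/wrist2.png

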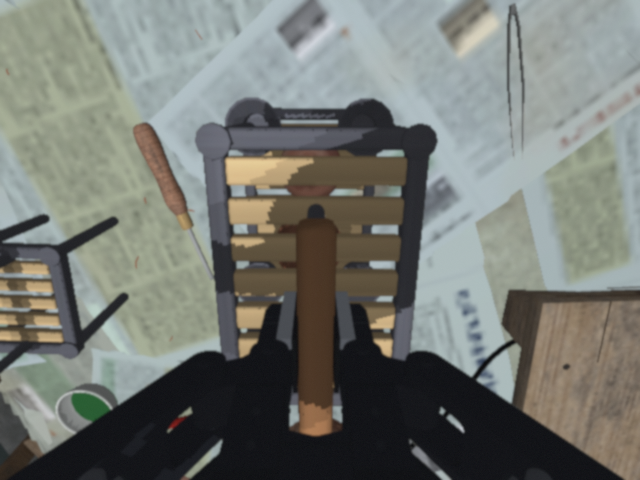

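View pics/c2.png

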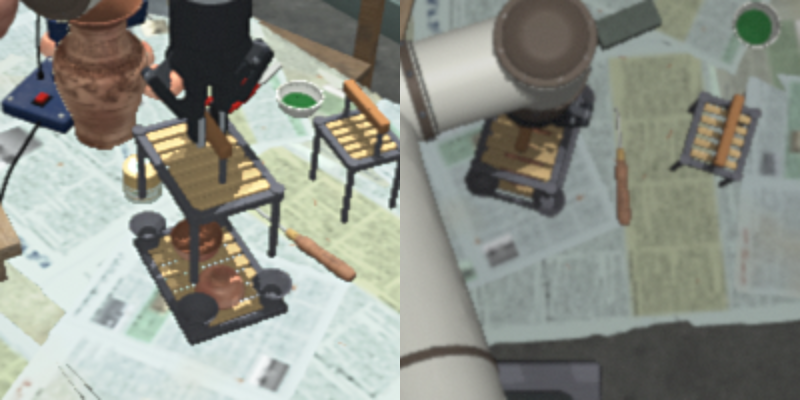

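The tier hangs level in the grip over the base. The wrist view shows its near corners at (213,141) and (421,139), with the base cups just behind them at about (250,112) and (370,112). Next I check its lateral pose in the hand.

```bash
python3 - <<'E'
from h import *
z=np.load("pics/wrist2.npz");K,T=z["K"],z["T"]
a,b=[onz(K,T,p,192)[:2] for p in((213,141),(421,139))];m=(a+b)/2
print(a,b,np.linalg.norm(a-b),np.degrees(np.arctan2(*(b-a)[::-1])))
u=(b-a)/np.linalg.norm(b-a);ax=np.array([u[1],-u[0]]);print("centre",m+70*ax,m-70*ax)
for p in((317,235),(317,425)):print(onz(K,T,p,243).round(1))
im=cv2.imread("pics/wrist2.png")
for p in((250,115),(370,115)):print("cup",onz(K,T,p,48).round(1))
E
```

```text
[422.20647451 -37.43241111] [447.08096333  49.98298039] 90.88559217678915 74.11603080239709
centre [501.97097353 -12.88302391] [367.31646431  25.43359318]
[460.1  -1.4 243. ]
[536.9 -23.9 243. ]
cup [412.  -41.9  48. ]
cup [439.   49.6  48. ]
```

>>> servo_tool:
  commands:
    - [[255, 0, -0.003, 0, 0, 0, 0], [255, 0, -0.002, 0.008, 0, 0, 0], [255, 0, 0, 0.01, 0, 0, 0], [255, 0, 0, 0.01, 0, 0, 0], [255, 0, 0, 0.008, 0, 0, 0], [255, 0, 0, 0.005, 0, 0, 0], [255, 0, 0, 0.005, 0, 0, 0], [255, 0, 0, 0.004, 0, 0, 0], [255, 0, 0, 0.004, 0, 0, 0], [255, 0, 0, 0, 0, 0, 0]]

```text
clock: 8.13
position: [499.5, -19.4, 162.5]
ee_rot: [0.144, 0.99, -0.0, -0.001]
contact_force: [0.1, 1.2, -4.7]
gripper_width: 12.8
grasp_force: 59.0
```

>>> servo_tool:
  commands:
    - [[255, 0, 0, 0.003, 0, 0, 0], [255, 0, 0, 0.003, 0, 0, 0], [255, 0, 0, 0.003, 0, 0, 0], [255, 0, 0, 0.002, 0, 0, 0], [255, 0, 0, 0.002, 0, 0, 0], [255, 0, 0, 0.002, 0, 0, 0], [255, 0, 0, 0.001, 0, 0, 0], [255, 0, 0, 0, 0, 0, 0]]

```text
clock: 8.8
position: [499.7, -19.3, 147.0]
ee_rot: [0.144, 0.99, -0.0, -0.0]
contact_force: [-0.1, 0.2, -3.7]
gripper_width: 12.9
grasp_force: 59.1
```

Almost home and still no contact, so I ease down the last millimetres.

>>> servo_tool:
  commands:
    - [[255, 0, 0, 0.001, 0, 0, 0], [255, 0, 0, 0.001, 0, 0, 0], [255, 0, 0, 0, 0, 0, 0], [255, 0, 0, 0, 0, 0, 0]]

```text
clock: 9.13
position: [500.2, -19.3, 145.8]
ee_rot: [0.143, 0.99, 0.0, 0.0]
contact_force: [0.3, 0.7, -1.9]
gripper_width: 13.1
grasp_force: 59.5
```

>>> servo_tool:
  commands:
    - [[0, 0, 0, 0, 0, 0, 0], [0, 0, 0, 0, 0, 0, 0], [0, 0, 0, 0, 0, 0, 0], [0, 0, 0, 0, 0, 0, 0], [0, 0, 0, 0, 0, 0, 0], [0, 0, 0, 0, 0, 0, 0], [0, 0, 0, 0, 0, 0, 0], [0, 0, 0, 0, 0, 0, 0]]

```text
clock: 9.8
position: [499.9, -19.3, 145.3]
ee_rot: [0.144, 0.99, -0.0, 0.0]
contact_force: [-0.7, 0.0, 1.0]
gripper_width: 85.4
grasp_force: 0.0
```

>>> servo_tool:
  commands:
    - [[0, 0, 0, -0.01, 0, 0, 0], [0, 0, 0, -0.02, 0, 0, 0], [0, 0, 0, -0.025, 0, 0, 0], [0, 0, 0, -0.025, 0, 0, 0], [0, 0, 0, -0.025, 0, 0, 0], [0, 0, 0, -0.02, 0, 0, 0], [0, 0, 0, -0.01, 0, 0, 0], [0, 0, 0, 0, 0, 0, 0]]

```text
clock: 10.47
position: [501.0, -19.1, 282.7]
ee_rot: [0.143, 0.99, 0.001, 0.002]
contact_force: [-0.5, -0.4, -0.3]
gripper_width: 85.5
grasp_force: 0.0
```

```bash
python3 - <<'E'
from h import *
from bench import arm,cams
o=[]
R={}
for n,(x0,y0) in dict(scene=(260,120),wrist=(120,40)).items():
    d=cams.get_image(n);K,T,im=d["K"],d["T"],d["frame"]
    np.savez(f"pics/{n}3.npz",K=K,T=T);cv2.imwrite(f"pics/{n}3.png",im)
    o.append(cv2.resize(im[y0:y0+200,x0:x0+200] if n=="scene" else im[y0:y0+400,x0:x0+400],(400,400),interpolation=2))
s=arm.read_state();print(s["position"],s["contact_force"],s["gripper_width"])
cv2.imwrite("pics/c3.png",cv2.hconcat(o))
E
```

```text
[499.30639177 -19.23101843 279.31813802] [-0.43217778 -0.03522181  0.30333063] 85.33929607638916
```

View pics/c3.png

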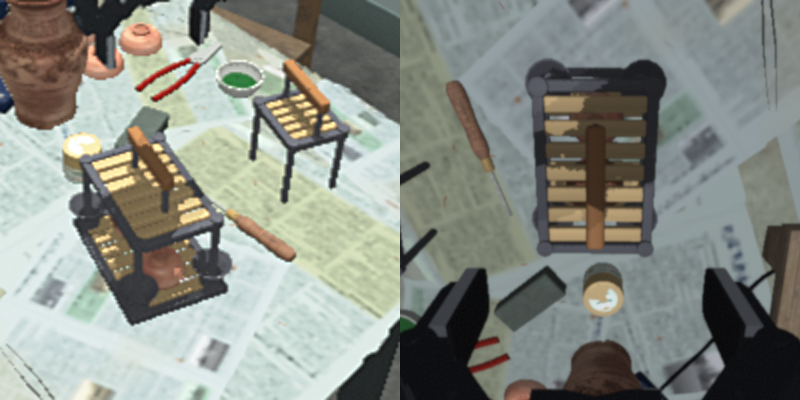

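The tier stands on the base with its posts in the cups and the gripper clear. Wrist corners are at about (258,125), (377,125), (265,289) and (366,289). I check height and level against the known sizes.

```bash
python3 - <<'E'
from h import *
z=np.load("pics/wrist3.npz");K,T=z["K"],z["T"]
for h in(115,120,130):
    q=np.array([onz(K,T,p,h)[:2] for p in((258,125),(377,125),(265,289),(366,289))]);n=np.linalg.norm
    print(h,q.mean(0).round(1),[n(q[i]-q[j]).round(1) for i,j in((0,1),(2,3),(0,2),(1,3))])
H=[]
for n,(x0,y0,x1,y1) in dict(wrist=(300,150,335,300),scene=(318,180,350,230)).items():
    im=cv2.imread(f"pics/{n}3.png");m=cv2.inRange(cv2.cvtColor(im[y0:y1,x0:x1],cv2.COLOR_BGR2HSV),(4,110,30),(14,255,220))
    b=max(blobs(m,(x0,y0)),key=lambda b:b[0]);zz=np.load(f"pics/{n}3.npz");H.append(ray(zz["K"],zz["T"],b[1]));print(n,b[0],b[1],b[2].round().tolist())
(o1,d1),(o2,d2)=H;t=np.linalg.lstsq(np.c_[d1,-d2],o2-o1,rcond=None)[0];print(o1+t[0]*d1,o2+t[1]*d2)
E
```

```text
115 [502.3 -18.8] [np.float64(94.2), np.float64(92.5), np.float64(144.3), np.float64(144.3)]
120 [500.9 -18.4] [np.float64(92.7), np.float64(91.0), np.float64(141.9), np.float64(142.0)]
130 [498.3 -17.7] [np.float64(89.7), np.float64(88.0), np.float64(137.2), np.float64(137.3)]
wrist 2189.0 [317. 227.] [[300.0, 166.0], [334.0, 166.0], [334.0, 288.0], [300.0, 288.0]]
scene 166.5 [334.70469856 198.50671196] [[321.0, 186.0], [327.0, 182.0], [348.0, 211.0], [342.0, 215.0]]
[498.50925668 -17.49817538 167.25173727] [497.89357119 -17.97131411 167.10359435]
```

```bash
python3 -c "
from bench import ticket
print(ticket.job_done())"
```

```text
the job is handed in; nothing more can be done
None
```

I set the larger tier on the base tier with its posts in all four cups, left the smaller tier untouched, and handed the job in at about 10.5 s; the hand-in returned no verdict, but my last check put the handle centred on the base to within about 3 mm, at z 163–167 mm.

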